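Clamp a knife blank with the ratchet hold-down

TASK

Clamp the knife blank for grinding: flip the red pawl lever of the ratchet clamp over from loosen to tighten, then turn the screw clockwise (seen from above) with the handle, in as many strokes as it takes, until the push at the black knob has risen to about 10 N, so that the foot grips the blank firmly but does not crush it. Then swing the handle back anticlockwise to its stop, the lever left at tighten and the blank still clamped, and let go; handle everything gently and leave the other things on the bench alone.

Things in the scene. Friction and masses are not known exactly. Their poses are not given: they have to be found in the camera images.
- clamp: Green cast C-frame hold-down clamp screwed to the bench: base plate 170 x 110 x 12 mm, column 105 mm tall on its +x side, top arm at z 83 to 105 mm. It does not move. Origin: on the bench under the screw axis; z up. Its -y side is the side over which the handle swings.
- axis (a point): Point on the vertical screw axis, 134 mm above the bench (6 mm above the top of the handle bar). Under the handle sits a toothed steel ratchet wheel, 78 mm across, 16 teeth (one click = 0.39 rad); turned clockwise from above it lowers the foot 9 mm per rad, anticlockwise it raises it. The screw stays where it is left.
- handle (a joint): Handle angle about the screw axis, rad; stops at -0.7 and 0.7. At 0 it points along the clamp's -y; grows anticlockwise from above: 0.7 is the stop on the column's side, where the handle is parked. Flat bar 16 mm wide, top 128 mm above the bench, reaching 151 mm out; its outer part (beyond 82 mm) is sprung and flexes sideways 0.7 mm per N at the knob. Over 30 N on handle or lever is too much.
- knob (a point): Top centre of the black upright knob, a round post 22 mm across, 52 mm tall, on the handle 145 mm from the axis; top 180 mm above the bench. Push at the knob, square to the handle: about 2 N freewheeling (pawl clicks), 4 to 7.5 N driving the screw until the foot meets the blank, then about 0.6 N more per mm of knob travel. 9 to 12 N is good clamping; over 13 N crushes the blank.
- pawl_lever (a joint): Angle of the red pawl lever on the handle, rad, -0.45 to 0.45, growing anticlockwise from above; stays where put. The handle drives the screw in the direction to which the tab leans and freewheels the other way: below -0.3 (tab leaning clockwise) = tighten; above 0.3 = loosen, where it starts. With the handle unloaded about 2 N on the tab flips it; 3 N or more there also moves the handle.
- tab (a point): Top centre of the lever's red thumb tab, 160 mm above the bench: an upright block 12 mm (along the handle) x 8 mm, 30 mm tall from just above the handle bar. The lever's pivot is on the bar 64 mm from the axis, the tab 28 mm farther out.
- foot: Brass disc foot, 26 mm across and 8 mm thick, at the lower end of the screw spindle, under the clamp's arm. Origin: centre of its underside. It starts 4 to 8.5 mm above the blank, and moves straight down.
- blank: Steel knife blank to be clamped, 6 mm thick, lying on a dark steel rest under the foot along the clamp's y: blade 30 x 130 mm, tang 16 x 60 mm. Origin: on the underside, on the blade's centre line 50 mm from the join with the tang, roughly under the foot. Already in place: leave it there.
- spare: A second, identical blank lying on the bench (bystander).
- stone: Grey sharpening stone, 60 x 160 x 28 mm (bystander). Origin: centre of underside.
- driver: Screwdriver with an orange handle (bystander).
- oil: Yellow oil bottle with a red cap, 52 mm across, 120 mm tall (bystander).
- brush: Bench brush with a wooden handle (bystander).
- cup: Steel cup, 70 mm across, 80 mm tall (bystander).
There are look-alikes about, which are no part of the job. What is shaped like the blank but orange or purple is not meant.

How it is judged (in metres and radians):
On the way, in this order (a step that is already met when the one before it is completed fails the run):
1. the pawl lever is flipped to tighten before the foot has been brought down on the blank (value of joint pawl_lever below -0.3 rad and contact force between foot and blank below 1 N), for 0.2 s.
2. the foot grips the blank with 20 to 90 N (contact force between foot and blank between 20 and 90 N), for 0.3 s.
At the end, for the whole second after the job is handed in: The foot presses on the blank with 20 to 90 N (about 9 to 12.5 N at the knob when it was tightened), the pawl lever stands at tighten (below -0.3 rad), the handle is back at its far stop (above 0.6 rad, not moving) and the blank is at rest (all of step 2 and value of joint pawl_lever below -0.3 rad and value of joint handle above 0.6 rad and velocity of joint handle below 0.05 rad/s and linear speed of blank below 0.01 m/s); the robot touches nothing.
It fails at once if the blank crushed: the foot presses on it with more than 105 N (contact force between foot and blank above 105 N).
It fails at once if handle or lever forced: more than 30 N between the gripper and them (contact force between the fingers and handle above 30 N).
It fails at once if the blank shifted by more than 15 mm (distance of blank from where it was at the start of the episode above 0.015 m).
It fails at once if a bystander moved by more than 20 mm (distance of any of spare, stone, driver, oil, brush, cup from where it was at the start of the episode above 0.02 m).
It also fails if it takes over 72 s, if anything falls off the work surface, if the arm or the gripper's body presses on something with over 40 N, if the wrist force passes 120 N, or if a joint passes its speed limit or range.

ROBOT

A 7-joint arm with a two-finger parallel gripper is mounted at the origin on the work surface. World frame = base frame: x ahead of the robot, y to its left, z up, the work surface at z = 0. Lengths are in m, angles in degrees, forces in N, time in s.
With the tool pointing down it reaches from about 0.425 to 0.825 m from the base axis. Payload 3.6 kg.
Tool frame: the origin (TCP) lies at the very end of the fingers, on their centre line; the grasp point (between the pads) lies 19 mm behind it; x points along the fingers, y is the direction in which the jaws open and shut, and the axes are right-handed (so a half turn about x gives the same grasp; the last joint's range is limited). The gripper opens to 85 mm and grips with 20 to 120 N. Pads are 22 mm wide; open, the fingers measure 114 mm over their backs; the gripper's body (76 mm by 85 mm) begins 54 mm behind the grasp point. The pads swing forward as they close: fully open they stand 13 mm farther back than shut.
Start: joints at [-75.258, 35.231, -0.722, 81.555, 0.464, 63.22, -2.315], TCP at [0.182, 0.624, 0.206] pointing down, gripper open.
Joint ranges: [-178.69, 178.69], [-17.37, 117.87], [-77.05, 75.6], [15.02, 138.74], [-78.02, 258.01], [0.78, 113.62], [-162.83, 162.83]. Speed limits (degrees/s): [159.86, 159.86, 180, 180, 180, 180, 180].

INTERFACE

Orientations are given as [roll, pitch, yaw] about the fixed x, y, z axes, in that order (R = Rz(yaw) Ry(pitch) Rx(roll)).
In Python, from bench import bot, inverse_kinematics, snapshot, get_calibration, close_job, monitor gives the robot as it stands. Calls block until the motion is done:
- bot.move_ptp(position, orientation): joint-space move of the TCP to a pose.
- bot.move_straight(position, attitude=None, rate=0.15, threshold=None): straight line of the TCP; attitude=None keeps the orientation; rate is the mean speed in m/s. With threshold (N) it stops when the force on the tool has changed by that much, and returns True; else False.
- bot.move_j(angles): joint-space move.
- bot.command_gripper(opening, grip_force=None): opening from 0.0 (shut) to 1.0 (fully open); grip_force is the grip in N (None keeps the last); returns when the fingers have stopped.
- bot.pause(seconds).
- inverse_kinematics(position, orientation): joint angles nearest the present ones, or None.
- snapshot(name): name is "side" or "top" or "wrist"; returns the picture (384x512x3 uint8, blue, green, red); there is no depth.
- get_calibration(name): a dict with "fx", "fy", "cx", "cy" (pixels), "k1" (the pictures are not rectified: a ray, as slopes to the right and down, at radius r is drawn at 1 + k1 r^2 times it, then the intrinsics apply), "origin" and "rotation" of the camera in the world; the wrist camera has in their place "tool_from_camera" (4x4, takes a point from camera to tool coordinates, whose origin is the TCP and whose axes are the tool frame's). Camera axes: x right, y up, looking along -z (the intrinsics and any distortion apply to the point x, -y, -z); pixel columns grow to the right and rows downward; lengths in m; the calibration is good to about 2 mm. A picture is of the moment at which its call begins: read the wrist's pose just before it. get_calibration takes no time and is no camera call.
A pose or a line that the arm cannot do raises bot.Unreachable and nothing moves.
- close_job(): hands the job in, once; it reports no verdict.
Readings, each from a call of its own:
- monitor.current_time(): time.
- monitor.current_q(): joint angles.
- monitor.current_qd(): joint speeds.
- monitor.current_joint_efforts(): joint torques, N m.
- monitor.current_eef_pos(): TCP position.
- monitor.current_tcp_rot(): TCP orientation.
- monitor.current_ft_force(): force on the tool from outside, world axes, zero at the start.
- monitor.current_torque(): the same for the moment, N m.
- monitor.current_width(): opening from 0.0 (shut) to 1.0 (fully open).
Only numpy, scipy, OpenCV 4.12 (cv2) and the standard library are available. Lean on these libraries where they do the work, as an engineer would, in place of code of your own. Each camera call takes 0.05 s, during which the arm holds its last target.

## Working session

There is one attempt and no reset: what is moved stays moved. The work goes in short steps, each a Python script; the robot and the scene stay as the last script left them, time stands still between calls to the robot, and variables do not carry over. Pictures are saved under pics/ and viewed, and the job is handed in when it is done.

```bash
ls; mkdir -p pics; python3 - <<'E'
from bench import *
import cv2
for n in("side","top","wrist"):
    im=snapshot(n); cv2.imwrite(f"pics/{n}0.png",im)
    c=get_calibration(n); print(n,{k:(v.tolist() if hasattr(v,'tolist') else v) for k,v in c.items()})
print(monitor.current_time(),monitor.current_eef_pos(),monitor.current_tcp_rot(),monitor.current_ft_force())
E
```

```text
pics
side {'fx': 426.53947557622797, 'fy': 426.53947557622797, 'cx': 252.13007462797844, 'cy': 189.5128410009702, 'k1': -0.13677231175267937, 'origin': [0.14806478547224317, -1.0932423196684964, 1.1737008874177748], 'rotation': [49.04738015603968, 0.7078730300573418, -20.33240655211889]}
top {'fx': 363.2923329791434, 'fy': 363.2923329791434, 'cx': 253.8643155128453, 'cy': 197.57374384259012, 'k1': 0.018502122778020436, 'origin': [0.42762765180925144, 0.03551259805937077, 1.2809153564147733], 'rotation': [6.6457967440825865, -0.0004914353054027839, -90.86204707573123]}
wrist {'fx': 269.35345706145114, 'fy': 269.35345706145114, 'cx': 252.86772315459748, 'cy': 190.9576798270302, 'k1': 0.017993600047190157, 'tool_from_camera': [[0.0005177975904046997, 0.3190774275169034, -0.9477285091917665, -0.1677438903666241], [0.9999998467683496, -0.00035081015443989887, 0.0004282470195842116, 0.00047594204959644504], [-0.00019582882732592147, -0.9477285857150388, -0.3190775602727955, -0.08350436300034203], [0.0, 0.0, 0.0, 1.0]]}
0.15 [0.18182712 0.62335641 0.20507076] [ -88.5281049    89.88050757 -104.7872243 ] [0.94507045 0.14792362 0.90259546]
```

View pics/side0.png

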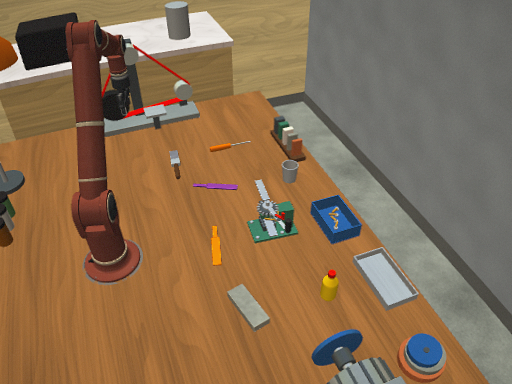

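View pics/top0.png

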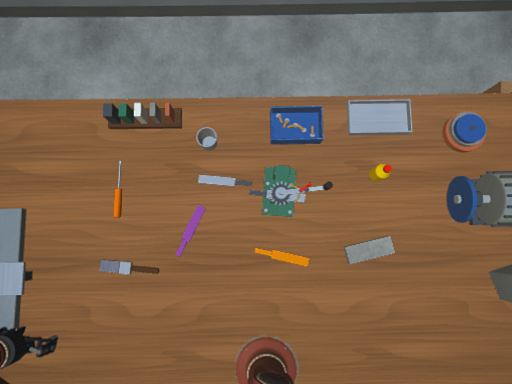

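```bash
cat > h.py <<'E'
import numpy as np, cv2
from bench import *
from scipy.spatial.transform import Rotation as R
def Rm(o): return R.from_euler('xyz',o,degrees=True).as_matrix()
def cam(n,pose=None):
    c=get_calibration(n)
    if n=='wrist':
        T=np.array(c['tool_from_camera']); p,o=pose
        Rw=Rm(o); return c,np.array(p)+Rw@T[:3,3],Rw@T[:3,:3]
    return c,np.array(c['origin']),Rm(c['rotation'])
def ray(n,uv,pose=None):
    c,o,M=cam(n,pose)
    K=np.array([[c['fx'],0,c['cx']],[0,c['fy'],c['cy']],[0,0,1]])
    q=cv2.undistortPoints(np.array([[uv]],float),K,np.array([c['k1'],0,0,0.]),None,None,None)[0,0] if False else cv2.undistortPoints(np.array([[uv]],float),K,np.array([c['k1'],0,0,0.]))[0,0]
    d=M@np.array([q[0],-q[1],-1]); return o,d/np.linalg.norm(d)
def onz(n,uv,z,pose=None):
    o,d=ray(n,uv,pose); return o+d*(z-o[2])/d[2]
def proj(n,P,pose=None):
    c,o,M=cam(n,pose); q=M.T@(np.array(P)-o); x,y=q[0]/-q[2],-q[1]/-q[2]
    s=1+c['k1']*(x*x+y*y); return np.array([c['fx']*x*s+c['cx'],c['fy']*y*s+c['cy']])
def tri(r1,r2):
    A=0;b=0
    for o,d in(r1,r2):
        P=np.eye(3)-np.outer(d,d);A=A+P;b=b+P@o
    X=np.linalg.solve(A,b); return X,[np.linalg.norm((np.eye(3)-np.outer(d,d))@(X-o)) for o,d in(r1,r2)]
def pose(): return monitor.current_eef_pos(),monitor.current_tcp_rot()
E
python3 - <<'E'
import cv2
a=cv2.imread('pics/top0.png')[150:230,240:350]; cv2.imwrite('pics/topc.png',cv2.resize(a,None,fx=7,fy=7,interpolation=cv2.INTER_CUBIC))
a=cv2.imread('pics/side0.png')[170:250,235:315]; cv2.imwrite('pics/sidec.png',cv2.resize(a,None,fx=7,fy=7,interpolation=cv2.INTER_CUBIC))
E
```

```text
(no output)
```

View pics/topc.png

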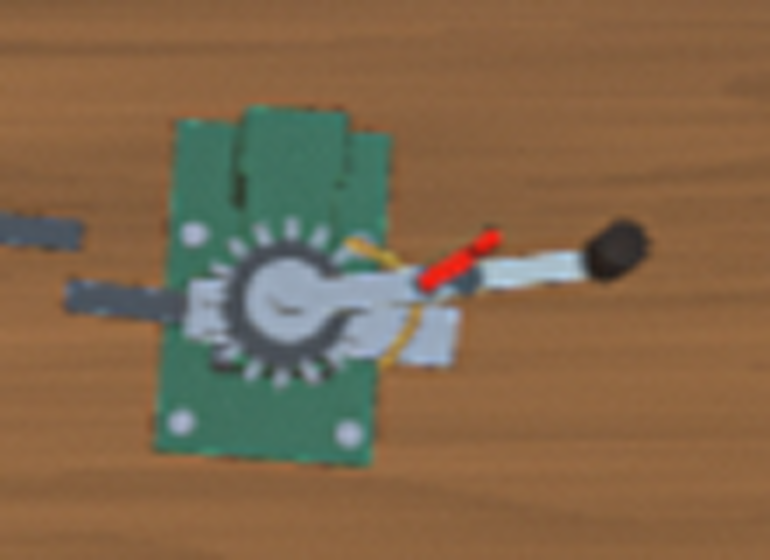

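View pics/sidec.png

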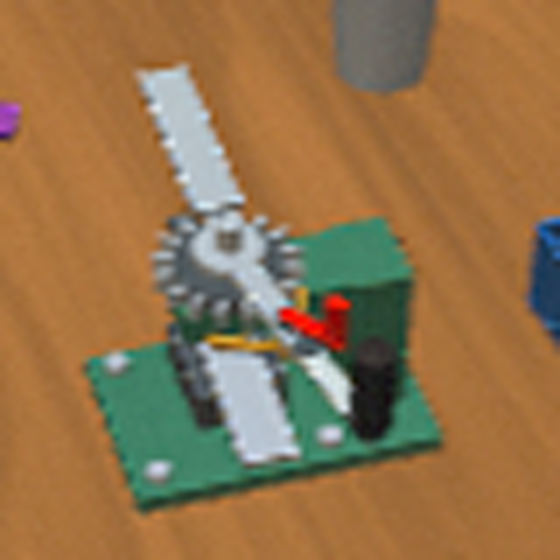

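The top crop shows the clamp at (280,192): green base, ratchet wheel centred near (281,193), red lever (301,191) to (310,184) and black knob top at (329,184). The side view agrees, with the knob at (288,220) and the tab at (283,214). Now locating the parts numerically.

```bash
python3 - <<'E'
from h import *
top=lambda u,v:(240+(u+.5)/7-.5,150+(v+.5)/7-.5)
side=lambda u,v:(235+(u+.5)/7-.5,170+(v+.5)/7-.5)
# base corners on top z=.012
for c in [(178,120),(392,135),(370,465),(155,450)]: print('base',onz('top',top(*c),.012).round(4))
for nm,t,s,z in[('knob',(625,240),(376,352),.18),('tab',(489,240),(337,303),.16),('axis',(288,300),(229,238),.131)]:
    X,e=tri(ray('top',top(*t)),ray('side',side(*s)));print(nm,X.round(4),np.round(e,4),onz('top',top(*t),z).round(4),onz('side',side(*s),z).round(4))
E
```

```text
base [ 0.6852 -0.0079  0.012 ]
base [ 0.6758 -0.1162  0.012 ]
base [ 0.5086 -0.1005  0.012 ]
base [0.5177 0.0067 0.012 ]
knob [ 0.5947 -0.1973  0.1762] [0.0006 0.0006] [ 0.5947 -0.1967  0.18  ] [ 0.5924 -0.2007  0.18  ]
tab [ 0.5993 -0.141   0.1557] [0.0001 0.0001] [ 0.5987 -0.1404  0.16  ] [ 0.5973 -0.145   0.16  ]
axis [ 0.5775 -0.0527  0.1298] [0.0005 0.0005] [ 0.5768 -0.0524  0.131 ] [ 0.5775 -0.0539  0.131 ]
```

```bash
cat >> h.py <<'E'
AX=np.array([0.5772,-0.053]); PSI=np.radians(-5.4)
def hp(th,r,t=0):
    "point at handle angle th, radius r, tangential offset t (ccw +)"
    a=PSI+th; d=np.array([np.sin(a),-np.cos(a)]); n=np.array([np.cos(a),np.sin(a)])
    return AX+r*d+t*n
def ori(th,s=-90,j=0): return [0,90,np.degrees(PSI+th)+s+j]
E
python3 - <<'E'
from h import *
for s in(-90,90):
  for th in(.75,.2,-.2,-.7):
    for r in(.145,):
      p=hp(th,r); q=inverse_kinematics([*p,.15],ori(th,s)); print(s,th,p.round(3),None if q is None else np.round(q,0))
print('top',inverse_kinematics([0.53,-.14,.33],ori(.2,0)),inverse_kinematics([0.53,-.14,.33],ori(.2,-90)))
E
```

```text
-90 0.75 [ 0.666 -0.168] [  1.  43.  23.  79. -17.  61.  64.]
-90 0.2 [ 0.593 -0.197] [ -5.  41.  38.  91. -28.  58.  47.]
-90 -0.2 [ 0.535 -0.192] [-12.  40.  50. 100. -36.  57.  35.]
-90 -0.7 [ 0.474 -0.155] [-22.  38.  61. 111. -41.  55.  14.]
90 0.75 [ 0.666 -0.168] [-16.  56.  65.  80. -50.  76. -92.]
90 0.2 [ 0.593 -0.197] [ -16.   51.   65.   91.  -48.   70. -115.]
90 -0.2 [ 0.535 -0.192] [ -18.   46.   65.  101.  -47.   65. -135.]
90 -0.7 [ 0.474 -0.155] [ 11.  26.   7. 111.  -5.  44. 155.]
top [ -7.94054355  22.30070018  30.9791446   87.38147182 -11.74930971
  73.57681818 120.5344399 ] [-15.95655854  24.7557514   44.62156273  87.6097969  -17.73462465
  74.93472226  36.72050303]
```

```bash
python3 - <<'E'
from h import *
bot.move_j([17,22,0,82,0,76,75]); print(monitor.current_time(),pose())
for th in(.75,.2,-.2,-.7):
      p=hp(th,.145); q=inverse_kinematics([*p,.15],ori(th)); print(th,None if q is None else np.round(q,0))
# view position: camera looks toward tool +z while down; place so knob/tab in view
bot.move_ptp([*hp(.2,.12),.30],ori(.2)); 
print(monitor.current_time(),monitor.current_q().round(1)); P=pose();print(P)
bot.pause(.3); print([monitor.current_ft_force().round(2) for _ in range(4)])
P=pose();np.save('P1.npy',np.array(P));cv2.imwrite('pics/w1.png',snapshot('wrist'));print(P)
cv2.imwrite('pics/top1.png',snapshot('top'))
for n,r,z in(('knob',.145,.18),('tab',.092,.16),('axis',0,.131)): print(n,proj('wrist',[*hp(.2,r),z],P).round(1))
E
```

```text
3.2833 (array([ 0.53647304, -0.18562588,  0.34427823]), array([134.52565833,  89.96177838, 102.63833663]))
0.75 [11. 41.  3. 79. -2. 60. 52.]
0.2 [11. 36.  9. 90. -7. 54. 28.]
-0.2 [  8.  32.  15. 100. -10.  49.  10.]
-0.7 [  2.  27.  20. 111. -13.  44. -17.]
4.125 [ 7.9 28.2 10.7 79.4 -5.3 72.8 25. ]
(array([ 0.58988907, -0.17220369,  0.30013208]), array([ -4.55060145,  89.98621125, -88.39301476]))
[array([-0.07,  0.55,  0.11]), array([-0.07,  0.55,  0.11]), array([-0.07,  0.55,  0.11]), array([-0.07,  0.55,  0.11])]
(array([ 0.58974745, -0.17265088,  0.30044224]), array([74.95221943, 89.96009725, -8.99986089]))
knob [253.9 199.7]
tab [253.9 150.4]
axis [253.9  65.2]
```

View pics/w1.png

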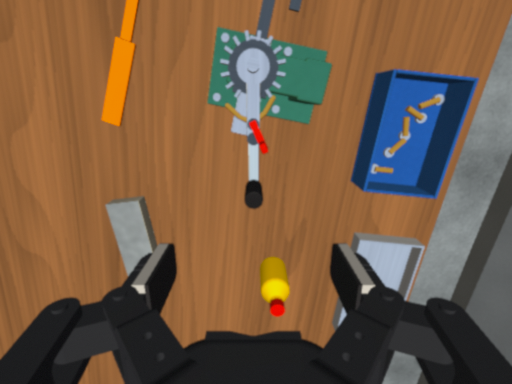

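```bash
python3 - <<'E'
import cv2
a=cv2.imread('pics/w1.png')[20:220,190:350]; cv2.imwrite('pics/w1c.png',cv2.resize(a,None,fx=3,fy=3,interpolation=cv2.INTER_CUBIC))
E
```

```text
(no output)
```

View pics/w1c.png

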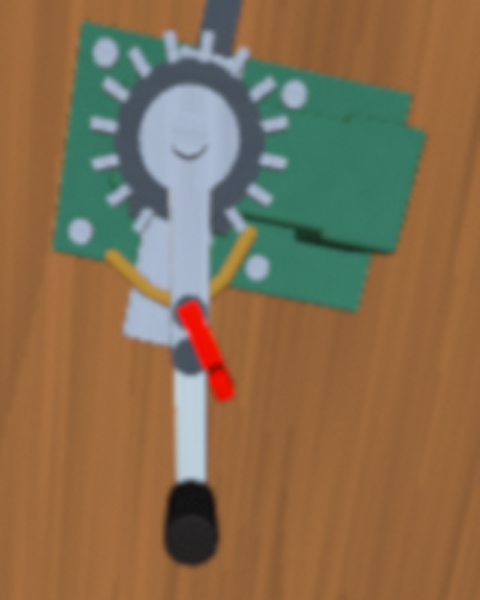

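The wrist crop confirms the choice: black knob top at (253,199), red tab top at (265,151) leaning to the loosen side, axis at (253,66). The handle stands at about 0.2 rad, not at the 0.7 stop. The look-alikes are the orange blank at (118,80) here, the purple blank at (190,230) in the top view, the oil bottle's red cap at (277,308), and the spare blank at (216,180) in the top view. I'm leaving all of those alone. Next: flip the lever by straddling the tab.

```bash
python3 - <<'E'
from h import *
for r,t,z in((.0892,.0122,.16),): print(proj('wrist',[*hp(.2,r,t),z],np.load('P1.npy')).round(1))
bot.command_gripper(0.45); print(monitor.current_width())
bot.move_ptp([*hp(.2,.090,.012),.22],ori(.2))
bot.move_straight([*hp(.2,.090,.012),.139],rate=.08)
bot.pause(.2); f0=monitor.current_ft_force()
P=pose();cv2.imwrite('pics/w2.png',snapshot('wrist'));print(P,f0,monitor.current_time())
r=bot.move_straight([*hp(.2,.090,-.024),.139],rate=.035,threshold=5)
print(r,pose()[0],monitor.current_ft_force()-f0,monitor.current_time())
cv2.imwrite('pics/w3.png',snapshot('wrist'))
E
python3 -c "
import cv2,numpy as np
cv2.imwrite('pics/w23.png',cv2.resize(np.hstack([cv2.imread('pics/w2.png')[0:384,100:420],cv2.imread('pics/w3.png')[0:384,100:420]]),None,fx=1.2,fy=1.2))"
```

```text
[264.6 148. ]
0.4499672875847411
(array([ 0.5989246 , -0.14129801,  0.13951157]), array([ 72.00637544,  89.94315168, -11.93368057])) [-0.77380769  0.29235122 -0.85169678] 6.9083
False [ 0.5631384  -0.14491285  0.13901168] [ 0.54412742 -0.7803839   1.18031799] 8.0833
```

View pics/w23.png

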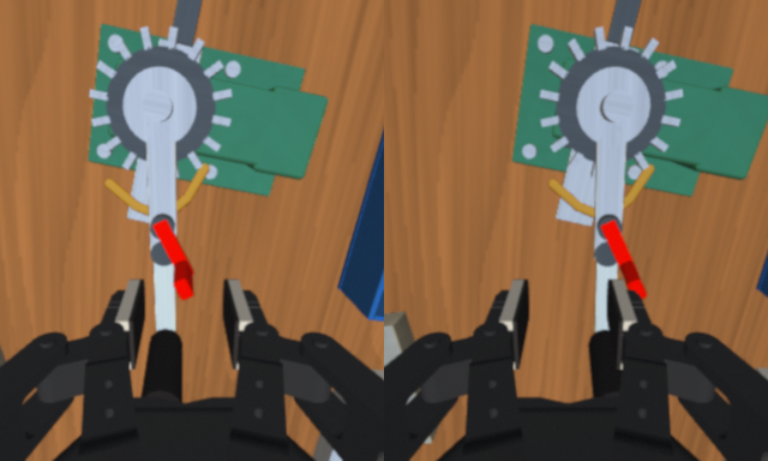

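```bash
python3 - <<'E'
from h import *
P=pose();print(P)
X=P[0]
c,o,M=cam('wrist',P)
for n,p in(('tcp',X),('tcp+pads 19',X+[0,0,.019]),('tabtop.2',[*hp(.2,.0892,.0122),.16]),('tabtopflipped',[*hp(.2,.0892,-.0122),.16]),('axis',[*AX,.131]),('knob',[*hp(.2,.145),.18])): print(n,proj('wrist',p,P).round(1))
for t in(.019,-.019):
  for r in(-.011,.011):
    print(t,r,[proj('wrist',[*(X[:2]+hp(.2,.145+r,t)-hp(.2,.145)),X[2]+z],P).round(0) for z in(.0,.006,.021)])
a=cv2.imread('pics/w3.png')[130:330,190:350];cv2.imwrite('pics/w3c.png',cv2.resize(a,None,fx=3,fy=3,interpolation=cv2.INTER_CUBIC))
E
```

```text
(array([ 0.5631163 , -0.14495066,  0.13898739]), array([80.70146932, 89.98333   , -3.22165948]))
tcp [254.5 227.4]
tcp+pads 19 [254.7 241.1]
tabtop.2 [313.3 241.8]
tabtopflipped [273.5 241.7]
axis [293.8  87.9]
knob [293.8 340.1]
0.019 -0.011 [array([283., 213.]), array([284., 216.]), array([286., 227.])]
0.019 0.011 [array([282., 242.]), array([282., 246.]), array([285., 258.])]
-0.019 -0.011 [array([226., 213.]), array([226., 216.]), array([223., 227.])]
-0.019 0.011 [array([227., 242.]), array([227., 246.]), array([224., 258.])]
```

View pics/w3c.png

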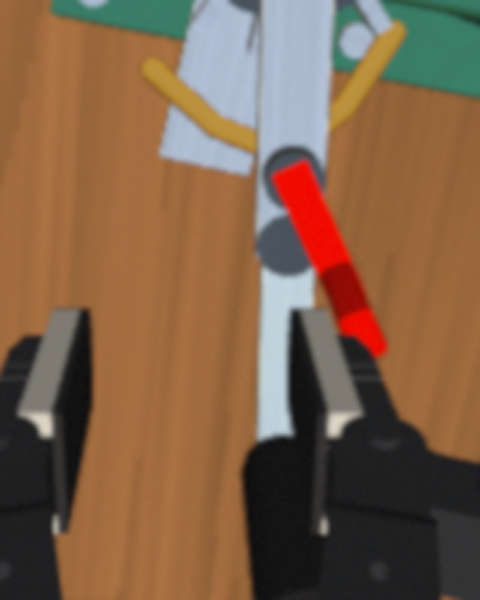

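```bash
python3 - <<'E'
from h import *
# tool-frame rays
c=get_calibration('wrist');T=np.array(c['tool_from_camera'])
K=np.array([[c['fx'],0,c['cx']],[0,c['fy'],c['cy']],[0,0,1]])
for x in(0,-.01,-.02,-.03,-.04):
    print(x,end=' ')
    for uv in((218.3,233.3),(286.7,233.3),(210,267.5),(299,268)):
        q=cv2.undistortPoints(np.array([[uv]],float),K,np.array([c['k1'],0,0,0.]))[0,0]
        d=T[:3,:3]@[q[0],-q[1],-1]; o=T[:3,3]; p=o+d*(x-o[0])/d[0]; print((p[1:]*1000).round(1),end=' ')
    print()
E
```

```text
0 [-25.1   4.5] [22.3  4.5] [-32.2  32.1] [32.3 32.5] 
-0.01 [-23.7  -0.7] [20.9 -0.7] [-30.4  25.2] [30.3 25.6] 
-0.02 [-22.3  -6. ] [19.5 -6. ] [-28.5  18.4] [28.3 18.7] 
-0.03 [-20.8 -11.2] [ 18.1 -11.2] [-26.7  11.5] [26.4 11.8] 
-0.04 [-19.4 -16.4] [ 16.7 -16.4] [-24.8   4.6] [24.4  4.9]
```

```bash
python3 - <<'E'
from h import *
X=monitor.current_eef_pos()
bot.move_straight([X[0],X[1],.2],rate=.12)
bot.command_gripper(0.0); print(monitor.current_width(),monitor.current_time())
a=snapshot('wrist');cv2.imwrite('pics/w4.png',a)
bot.command_gripper(0.2);print(monitor.current_width())
b=snapshot('wrist');cv2.imwrite('pics/w5.png',b)
cv2.imwrite('pics/w45.png',cv2.resize(np.hstack([a[130:384,130:380],b[130:384,130:380]]),None,fx=1.6,fy=1.6))
print(pose(),monitor.current_time(),monitor.current_ft_force())
E
```

```text
0.0007087552274980132 9.2417
0.19823093868385258
(array([ 0.56312205, -0.14492689,  0.20002459]), array([85.0255219 , 89.99632171,  1.08577667])) 9.65 [-0.84082063  0.17300108  0.51746393]
```

View pics/w45.png

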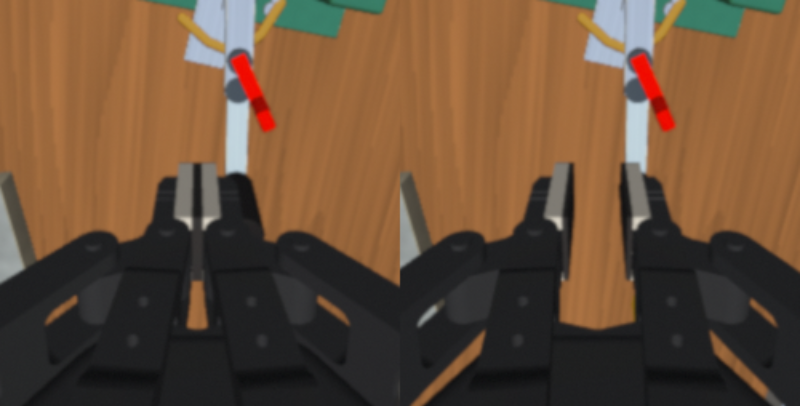

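```bash
python3 - <<'E'
from h import *
a=snapshot('side');P=pose();X=P[0]
for z in(0,.019,.03): print(z,((proj('side',X+[0,0,z])-[200,130])*6).round(0))
cv2.imwrite('pics/s5.png',cv2.resize(a[130:230,200:330],None,fx=6,fy=6,interpolation=cv2.INTER_CUBIC))
E
```

```text
0 [442. 461.]
0.019 [443. 435.]
0.03 [443. 421.]
```

View pics/s5.png

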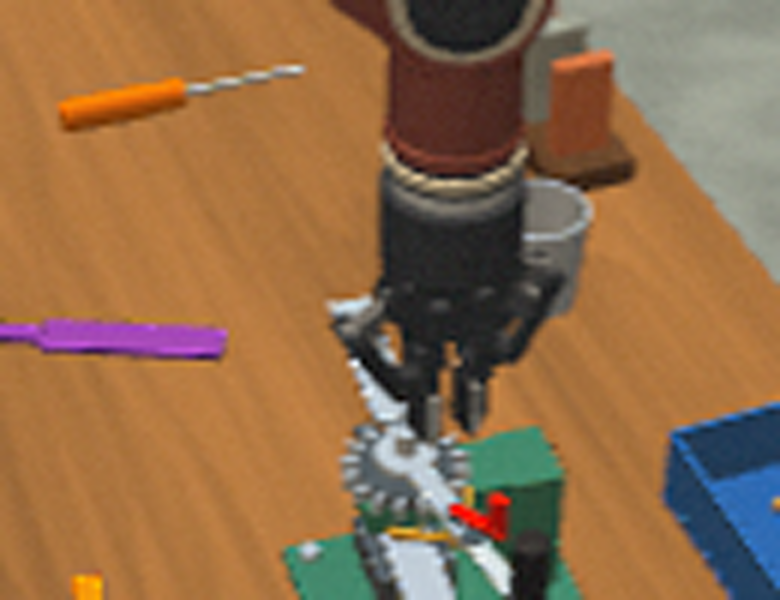

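The side view shows the fingertips ending at about (430,430) in the crop. That is roughly 25 mm above the reported TCP, and the wrist picture agrees, so the first sweep passed over the tab. I'll repeat it lower, with a force threshold on the descent.

```bash
python3 - <<'E'
from h import *
bot.command_gripper(0.38)
bot.move_straight([*hp(.2,.090,.012),.19],rate=.15)
bot.pause(.15)
print('desc',bot.move_straight([*hp(.2,.090,.012),.121],rate=.07,threshold=4))
bot.pause(.2); f0=monitor.current_ft_force(); print(pose()[0],f0)
cv2.imwrite('pics/w6.png',a:=snapshot('wrist'))
r=bot.move_straight([*hp(.2,.090,-.024),.121],rate=.035,threshold=5)
print(r,pose()[0],monitor.current_ft_force()-f0,monitor.current_time())
b=snapshot('wrist');cv2.imwrite('pics/w7.png',b)
cv2.imwrite('pics/w67.png',cv2.resize(np.hstack([a[50:384,130:380],b[50:384,130:380]]),None,fx=1.5,fy=1.5))
E
```

```text
desc False
[ 0.59891027 -0.14129377  0.12147535] [-0.03310432  0.39952999  0.03861767]
False [ 0.56288138 -0.14457766  0.12104277] [ 1.97311093 -1.0060105   1.68001284] 13.1083
```

View pics/w67.png

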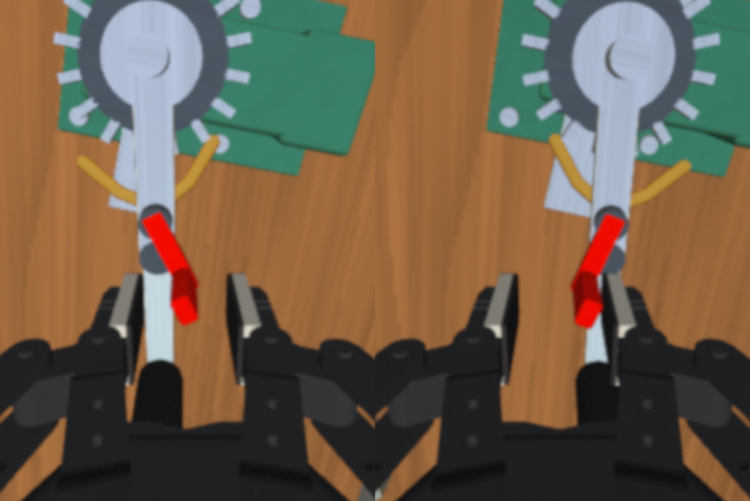

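```bash
python3 - <<'E'
from h import *
bot.move_straight([*hp(.2,.090,-.012),.121],rate=.06)
bot.move_straight([*hp(.2,.090,-.012),.215],rate=.15)
bot.move_straight([*hp(.2,.115,0),.25],rate=.15)
bot.pause(.2)
P=pose();np.save('P8.npy',np.array(P));b=snapshot('wrist');cv2.imwrite('pics/w8.png',b);print(P,monitor.current_time(),monitor.current_ft_force())
cv2.imwrite('pics/w8c.png',cv2.resize(b[20:280,160:360],None,fx=2.3,fy=2.3,interpolation=cv2.INTER_CUBIC))
for th in(0,.1,.2):
  for t in(-.0122,.0122): print(th,t,((proj('wrist',[*hp(th,.0892,t),.16],P)-[160,20])*2.3).round(0),((proj('wrist',[*hp(th,.145),.18],P)-[160,20])*2.3).round(0))
E
```

```text
(array([ 0.58851716, -0.16619478,  0.24872996]), array([-122.34248278,   89.83084271,  153.78126527])) 14.9833 [-0.2049344   0.34648642 -0.13706059]
0 -0.0122 [148. 321.] [150. 465.]
0 0.0122 [205. 332.] [150. 465.]
0.1 -0.0122 [169. 327.] [184. 470.]
0.1 0.0122 [226. 333.] [184. 470.]
0.2 -0.0122 [190. 331.] [218. 471.]
0.2 0.0122 [247. 331.] [218. 471.]
```

View pics/w8c.png

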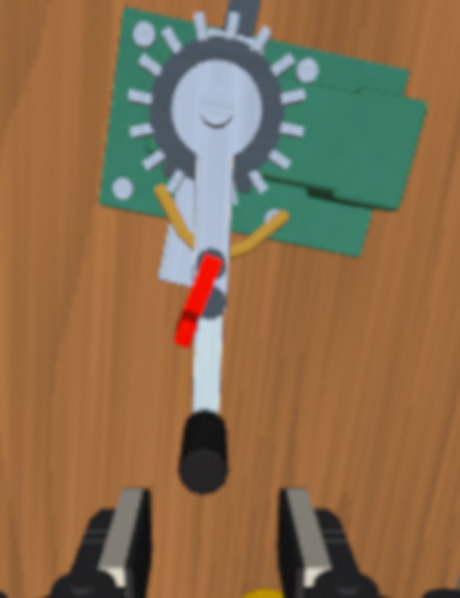

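The wrist view shows the red tab now leaning clockwise, with its top at (183,340) in the crop. That is the tighten side, matching the prediction. The knob at (203,471) puts the handle at about 0.16 rad. Next I straddle the knob, freewheel to the 0.7 stop, then start a full stroke.

```bash
cat >> h.py <<'E'
ZK=.130
def tang(th):
    a=PSI+th; return np.array([np.cos(a),np.sin(a),0])
def favg(n=8):
    l=[]
    for _ in range(n): l.append(monitor.current_ft_force()); bot.pause(.015)
    return np.mean(l,0),np.std(l,0)
def tcp_angle():
    p=monitor.current_eef_pos()[:2]-AX; return np.arctan2(p[1],p[0])+np.pi/2-PSI
def seg(a,rate=.06,thr=None,r=.145): return bot.move_straight([*hp(a,r),ZK],ori(a),rate=rate,threshold=thr)
E
python3 - <<'E'
from h import *
bot.command_gripper(.45)
bot.move_straight([*hp(.157,.145),.215],ori(.157),rate=.15)
bot.pause(.15)
print('desc',bot.move_straight([*hp(.157,.145),ZK],rate=.08,threshold=4))
bot.pause(.2); f0,s=favg(); np.save('f0.npy',f0); print(f0.round(2),s.round(2),monitor.current_time())
for a in np.arange(.257,.76,.1):
    h=seg(a,.08,6); f=monitor.current_ft_force()-f0
    print(round(a,3),h,round(tcp_angle(),3),'tan',round(f@tang(a),2),f.round(2),round(monitor.current_time(),2))
    if h: break
a=snapshot('wrist');cv2.imwrite('pics/w9.png',a)
E
```

```text
desc False
[-0.12  0.15 -0.26] [0.55 0.52 0.34] 17.3667
0.257 False 0.257 tan -0.85 [-0.86  0.01  0.78] 17.7
0.357 False 0.356 tan 0.15 [ 0.31 -0.6   0.67] 18.03
0.457 False 0.456 tan -0.05 [-0.11  0.16  0.09] 18.37
0.557 False 0.556 tan -0.26 [ 0.02 -0.63  0.33] 18.7
0.657 False 0.657 tan 0.1 [ 0.19 -0.11 -0.98] 19.03
0.757 False 0.757 tan 0.46 [-0.21  1.02  0.85] 19.37
```

View pics/w9.png

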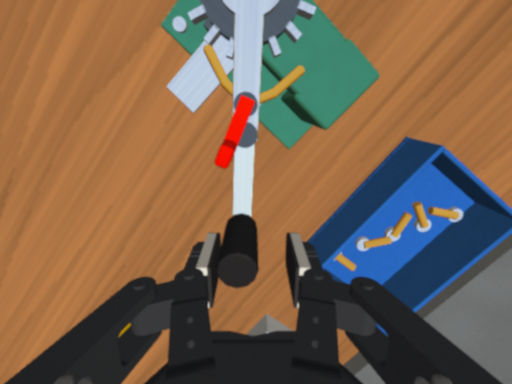

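```bash
python3 - <<'E'
from h import *
f0=np.load('f0.npy')
seg(.68,.08,6); f1,_=favg(10); print('free?',(f1-f0).round(2)); np.save('f1.npy',f1)
a=.68
while a>.15:
    a-=.05
    h=seg(a,.05,7 if a>.5 else 4.5); f,s=favg(4); f=f-f1
    print(round(a,3),h,'tan',round(f@tang(a),2),f.round(2),round(monitor.current_time(),2))
    if h or f@tang(a)>8: break
E
```

```text
free? [ 0.18 -0.08  0.38]
0.63 False tan 0.55 [0.28 0.61 0.05] 20.23
0.58 False tan 1.19 [ 0.54  1.51 -0.08] 20.59
0.53 False tan 0.8 [ 0.27  1.33 -0.04] 20.95
0.48 False tan 0.79 [0.51 0.83 0.16] 21.31
0.43 False tan 0.35 [ 0.2   0.5  -0.29] 21.67
0.38 False tan 0.44 [ 0.55 -0.3  -0.45] 22.02
0.33 False tan 0.61 [ 0.91 -1.17 -1.08] 22.38
0.28 False tan 0.65 [ 0.73 -0.39 -0.2 ] 22.74
0.23 False tan 1.1 [ 1.26 -1.05 -0.47] 23.1
0.18 False tan 3.67 [ 3.76 -0.87 -1.2 ] 23.46
0.13 False tan 6.37 [ 6.44 -1.83 -2.6 ] 23.82
```

```bash
python3 - <<'E'
from h import *
P=pose();a=snapshot('wrist');cv2.imwrite('pics/w10.png',a);b=snapshot('side')
cv2.imwrite('pics/w10c.png',np.hstack([cv2.resize(a,(480,360)),cv2.resize(b[180:240,240:300],(320,360)[::1],interpolation=cv2.INTER_CUBIC)]))
print(tcp_angle(),[proj('wrist',[*hp(t,.145),.18],P).round(0) for t in(.05,.1,.15,.2)],proj('wrist',[*AX,.131],P))
E
```

```text
0.1433081113577751 [array([229., 270.]), array([243., 270.]), array([257., 270.]), array([272., 270.])] [251.72429329 -30.46301896]
```

View pics/w10c.png

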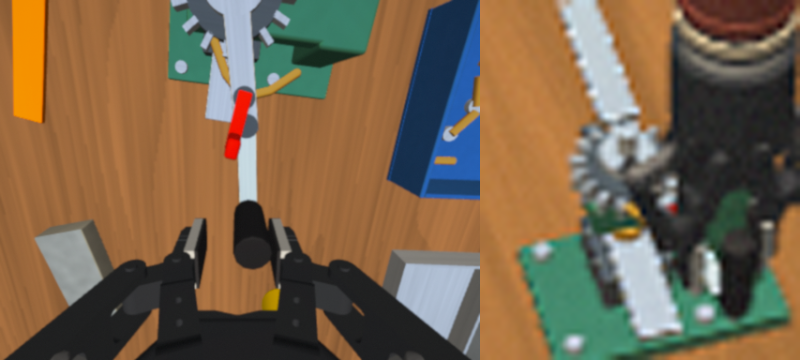

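```bash
cat > drive.py <<'E'
import sys
from h import *
f1=np.load('f1.npy'); a=float(sys.argv[1]); end=float(sys.argv[2]); st=float(sys.argv[3]); lim=float(sys.argv[4])
while a>end:
    a-=st
    h=seg(a,.05,4.5); f,s=favg(4); f=f-f1; t=tcp_angle()
    print(round(a,3),h,'tcp',round(t,3),'tan',round(f@tang(t),2),f.round(2),round(monitor.current_time(),2))
    if h or f@tang(t)>lim: break
E
python3 drive.py .13 -.3 .05 8.3
```

```text
0.08 False tcp 0.091 tan 5.36 [ 5.36 -1.37 -2.58] 24.27
0.03 False tcp 0.042 tan 5.44 [ 5.33 -2.2  -2.85] 24.63
-0.02 False tcp -0.009 tan 6.01 [ 5.83 -2.1  -2.64] 24.99
-0.07 False tcp -0.059 tan 5.3 [ 5.03 -2.19 -2.69] 25.35
-0.12 False tcp -0.109 tan 5.24 [ 4.8  -2.68 -2.47] 25.71
-0.17 False tcp -0.159 tan 5.22 [ 4.74 -2.53 -2.73] 26.07
-0.22 False tcp -0.21 tan 5.7 [ 5.2  -2.47 -2.83] 26.43
-0.27 False tcp -0.26 tan 5.56 [ 5.09 -2.26 -2.55] 26.78
-0.32 False tcp -0.31 tan 5.44 [ 4.84 -2.52 -3.09] 27.14
```

```bash
python3 drive.py -.32 -.69 .05 7.8
```

```text
-0.37 False tcp -0.355 tan 6.31 [ 5.7  -2.71 -3.57] 27.5
-0.42 False tcp -0.396 tan 8.49 [ 7.39 -4.18 -5.61] 27.86
```

```bash
sed -i 's/favg(4)/favg(10)/' drive.py; python3 drive.py -.42 -.50 .015 9.9
```

```text
-0.435 False tcp -0.405 tan 9.76 [ 8.6  -4.63 -6.4 ] 28.27
-0.45 False tcp -0.417 tan 10.71 [ 9.43 -5.09 -7.15] 28.69
```

Contact came at about −0.35 rad. The push is now about 10.7 N, inside the 9–12 N window. Now releasing slowly and swinging back.

```bash
python3 - <<'E'
from h import *
f1=np.load('f1.npy')
for a in (-.40,-.34): seg(a,.03,None)
f,s=favg(10); print('tare recheck',(f-f1).round(2),round((f-f1)@tang(-.34),2))
a=-.34
while a<.76:
    a=min(a+.1,.765); h=seg(a,.07,7); f=monitor.current_ft_force()-f1; t=tcp_angle()
    print(round(a,3),h,round(t,3),'tan',round(f@tang(t),2),round(monitor.current_time(),2))
    if h or a>=.765: break
cv2.imwrite('pics/w11.png',snapshot('wrist'))
E
```

```text
tare recheck [ 2.11 -2.16 -0.24] 2.83
-0.24 False -0.251 tan -0.25 30.05
-0.14 False -0.148 tan -0.76 30.41
-0.04 False -0.044 tan -0.66 30.77
0.06 False 0.058 tan -1.32 31.12
0.16 False 0.16 tan 0.54 31.48
0.26 False 0.26 tan -0.09 31.84
0.36 False 0.36 tan -0.64 32.2
0.46 False 0.46 tan 0.22 32.56
0.56 False 0.56 tan -0.84 32.92
0.66 False 0.661 tan -0.11 33.27
0.76 False 0.758 tan 0.19 33.63
0.765 False 0.761 tan -1.02 33.88
```

View pics/w11.png

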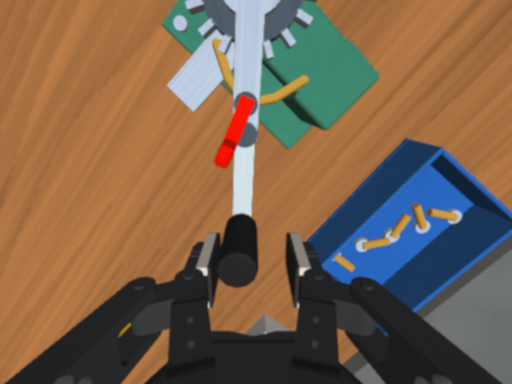

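The wrist view shows the handle back at the column side, knob (238,265), lever still leaning to tighten at (222,160). Letting go and checking.

```bash
python3 - <<'E'
from h import *
seg(.715,.05); bot.move_straight([*hp(.715,.145),.26],rate=.12); bot.move_straight([*hp(.4,.145),.30],ori(.4),rate=.15); bot.pause(.3)
P=pose();a=snapshot('wrist');cv2.imwrite('pics/w12.png',a);b=snapshot('side');t=snapshot('top');cv2.imwrite('pics/top12.png',t)
f1=np.load('f1.npy');f,_=favg(10);print('free',(f-f1).round(2),monitor.current_time())
z=lambda p:((p-[150,0])*1.8).round(0)
for th in(.6,.7): print(th,z(proj('wrist',[*hp(th,.145),.18],P)),'tab tight',z(proj('wrist',[*hp(th,.0892,-.0122),.16],P)))
print(z(proj('wrist',[*AX,.131],P)))
cv2.imwrite('pics/w12c.png',np.hstack([cv2.resize(a[0:270,150:370],(396,486),interpolation=cv2.INTER_CUBIC),cv2.resize(b[170:251,240:306],(396,486),interpolation=cv2.INTER_CUBIC)]))
E
```

```text
free [ 0.01 -0.45 -0.1 ] 36.625
0.6 [233. 320.] tab tight [196. 229.]
0.7 [256. 314.] tab tight [210. 228.]
[187.  74.]
```

View pics/w12c.png

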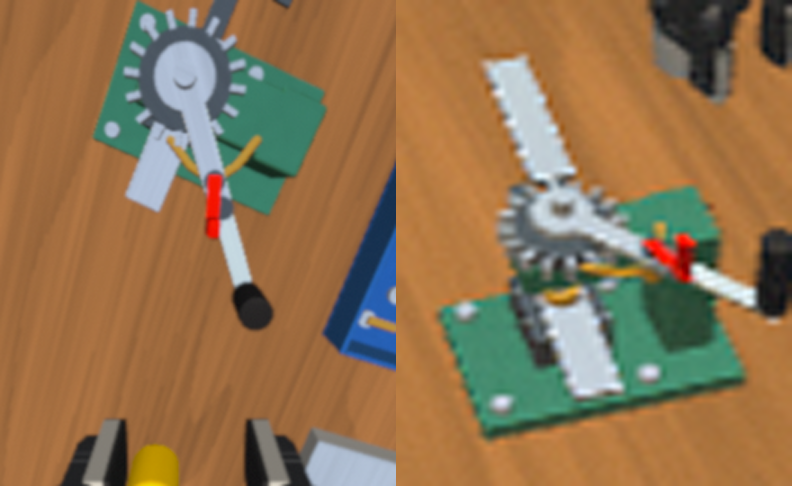

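View pics/top12.png

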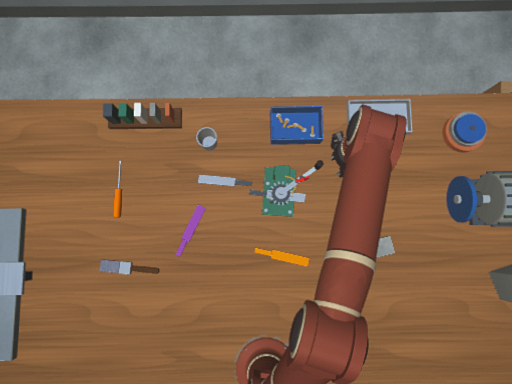

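Knob at (255,312) in the crop gives a handle angle of about 0.70. The tab is at (213,230), leaning to tighten. The side crop shows the brass foot down on the blank at (562,295). Bystanders are unchanged in the top view and the force sensor reads near zero.

```bash
python3 -c "
from bench import *
close_job()"
```

```text
the job is handed in; nothing more can be done
```

The blank is clamped and the job is handed in, at about 37 s of the 72 s allowed; `close_job` gives no verdict, so I can't confirm it passed. I flipped the pawl lever to tighten, freewheeled the handle to the 0.7 stop, and tightened the screw in one clockwise stroke. I then swung the handle back and let go.

**Push at the knob:** it held at about 5.4 N while driving. The foot met the blank at a handle angle of about −0.35 rad, and I stopped at about 10.7 N (up to about 0.4 N uncertain from sensor zero and noise).

**Last checks:**
- **Handle:** at about 0.70 rad, measured from the wrist camera.
- **Lever:** leaning to tighten.
- **Foot:** the brass foot is visibly down on the blank. I could not measure the force between foot and blank directly, only infer it from the push at the knob.
- **Bystanders:** none visibly moved in the top view; the arm hides part of the stone and all of the oil bottle there. The wrist view still showed the bottle standing.
- **Robot:** clear of everything, with the force sensor back near zero.

**What disagreed with the description:**
- The handle started at about 0.2 rad, not at its 0.7 stop.
- The fingertips ended about 25 mm behind the stated TCP, so the first pass at the lever went over the tab without touching it. I repeated it lower and it worked.
- Freewheeling read only about 1 N or less, against the stated 2 N.

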